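Open the treat jar in the hallway case

ROBOT

A 6-joint arm with a two-finger parallel gripper is mounted at the origin on the work surface. World frame = base frame: x ahead of the robot, y to its left, z up, the work surface at z = 0. Lengths are in m, angles in rad, forces in N, time in s.
With the tool pointing down it reaches from about 0.35 to 0.975 m from the base axis. Payload 4.9 kg.
Tool frame: the origin (TCP) lies midway between the tips of the shut fingers; the grasp point (between the pads) lies 19 mm behind it; z points along the fingers, y is the line along which they close (so a half turn about z gives the same grasp; the last joint's range is limited). The gripper opens to 85 mm and grips with 20 to 120 N. Pads are 22 mm wide; open, the fingers measure 114 mm over their backs; the gripper's body (76 mm by 85 mm) begins 54 mm behind the grasp point. The pads swing forward as they close: fully open they stand 13 mm farther back than shut.
Start: joints at [-1.323, 0.053, 1.613, -0, 1.476, -0.119], TCP at [0.224, -0.583, 0.231] pointing down, gripper open.
Joint ranges: [-3.01, 3.01], [-1.01, 2.22], [0.06, 2.58], [-1.02, 4.17], [0.09, 2.62], [-3.14, 3.14]. Speed limits (rad/s): [2.57, 2.57, 3.14, 3.14, 3.14, 3.14].

INTERFACE

Orientations are given as a rotation vector (axis times angle).
In Python, from station import ctrl gives the robot as it stands. The module is installed in compiled form; this text tells all that it offers.
- The arm moves only by the shell command python3 -m handwheel 'ROWS' [OPENING] [FORCE]. ROWS is JSON, a list of rows, each a list of 2 entries, a list of its own where there are three numbers: the shift along the tool's x, y, z in cm, then the turn, a rotation vector about the tool's x, y, z in rad. In form: [[[tx, ty, tz], [ax, ay, az]], ...]. A call has 1 to 5 rows; each row is the pose to reach, as a shift and turn from the pose commanded when the call began, along the tool's axes at that moment; what a row does not reach only later rows make up. A row lasts 1/8 s, in which the tool goes at most 62.5 mm and 10.7 degrees, less where a joint would pass 70% of its speed; a pose out of reach is approached as far as the arm can. A call with a gripper value outside its range is refused whole. OPENING is the gripper's target within -1 to 1 (shut at 1, half-way at 0, fully open at -1), set as the call begins (- or left out, the last holds). The fingers move at their own pace and stop on an object; FORCE is the grip in N (left out, the last holds). Time passes only in rows, so rows that repeat a pose let the fingers close. It gives the time, the measured TCP pose, the force, the opening and the grip force at its end, in the units of the state.
- ctrl.get_obs(): the state, without advancing time (a new reading comes with each control period).
- ctrl.get_image(name): name is "scene" or "top"; returns the picture (384x512x3 uint8, blue, green, red); there is no depth.
- ctrl.calibration(name): a dict with "fx", "fy", "cx", "cy" (pixels), "k1" (the pictures are not rectified: a ray, as slopes to the right and down, at radius r is drawn at 1 + k1 r^2 times it, then the intrinsics apply), "R" (3x3) and "t" (3): a world point X has camera coordinates R X + t. Camera axes: x right, y down, z forward; pixel columns grow to the right and rows downward; lengths in m; the calibration is good to about 2 mm. A picture is of the moment at which its call begins. calibration takes no time and is no camera call.
- ctrl.finish_job(): hands the job in; it is judged then, once.
Trained networks look in the newest picture that a camera, given by its name, has taken for a name from the list of things; names that differ only in an ending like _2 or _b are one class to them, and where a whole thing is asked for, a point or a joint stands for the part that bears it (a point fixed in the world has none). Each returns a list of dicts, best first, with "score" (0 to 1); they miss things now and then, are a little off and sometimes report something else, mostly with a low value. They report only what shows in the picture. A call takes as long as a camera call. They do not tell look-alikes from the thing itself.
- ctrl.look_for(camera, query): "position" ([column, row] in pixels, amid what is visible of it).
- ctrl.landmark_of(camera, query): "position" ([column, row] in pixels: a listed point, or the origin of a listed thing).
The state is a dict: "t": time; "q": joint angles; "dq": joint speeds; "effort": joint torques, N m; "tool_pos": TCP position; "tool_rot": TCP orientation; "contact_force": force on the tool from outside, world axes, zero at the start; "wrist_torque": the same for the moment, N m; "opening": finger opening in m; "grip_force": force on a finger pad.
Only numpy, scipy, OpenCV 4.12 (cv2) and the standard library are available. Lean on these libraries where they do the work, as an engineer would, in place of code of your own. Each camera call takes 0.05 s, during which the arm holds its last target. There are 200 camera calls.

TASK

Slide the clear panel that covers the round screw-top jar fully across over the other half of the case, and leave it open. Unscrew the jar's cap (anticlockwise, with as many regrips as it takes, without wrenching it off by force) and set it down gently, not dropped, right way up and wholly on the round cork mat. Leave everything else where it stands.

Things in the scene. Friction and masses are not known exactly. Their poses are not given: they have to be found in the camera images.
- case: Low grey case fixed to the ledge, 200 mm (its x) by 360 mm (its y), walls 6 mm thick, 135 mm high, floor 5 mm thick, roofed by two clear panels side by side; aluminium rails on the long sides reach 154 mm. Origin: centre of its underside; +y is the left half, -y the right. The round jar is in one half, a square tin in the other: which is which changes.
- left_panel (a joint): Slide of the clear panel over the left (+y) half, in m: 0 shut, 0.155 fully open; opens by moving along the case's -y, passing UNDER the right panel. Panel 5 mm thick, its top face 142 mm above the case's underside. It runs stiffly, about 3 N, and stays where it is left.
- left_panel_lip (a point): Top centre of the left panel's lip, a straight grey bar 140 mm long (case x), 8 mm thick (case y), standing 16 mm above the panel's top face near the panel's outer end (162 mm from the case's centre when shut, panel end at 180 mm). Push its outer face towards the case's middle.
- right_panel (a joint): Slide of the clear panel over the right (-y) half, in m: 0 shut, 0.155 fully open; opens by moving along the case's +y, passing OVER the left panel. Panel 5 mm thick, its top face 151 mm above the case's underside. About 3 N.
- right_panel_lip (a point): Top centre of the right panel's lip: the same kind of bar as the left one's, 16 mm above its panel's top face, near its outer (-y) end.
- jar: Round amber glass jar, 90 mm across, fixed to the case floor. Origin: centre of its underside; z up. Shoulder 84 mm and rim of the neck 115 mm above it; the neck is a two-start right-hand thread. The jar's yaw says nothing of use.
- cap: White knurled plastic screw cap on the jar, 64 mm across, 28 mm high, about 60 g, closed at the top. Origin: centre of its open underside, z up. Tight, its underside is 92 mm above the jar's, 8 mm above the jar's shoulder. Unscrews anticlockwise seen from above, climbing 16 mm per turn (about 2 mm of free play up and down); a springy gasket makes the first part stiff, up to 0.6 N m.
- cap_top (a point): Centre of the cap's top face, 28 mm above its underside. The thread lets go after roughly half a turn (0.42 to 0.58): before that a straight pull is blocked, after it the cap lifts off without resistance and is clear of the neck 25 mm higher.
- mat: Round cork mat fixed to the ledge, 136 mm across, 5 mm thick. Origin: centre of its underside.
- tin: Square steel treat tin, 88 mm wide, 106 mm high, standing loose in the other half of the case; bystander. Origin: centre of its underside.
- bowl: White bowl, 110 mm across, 45 mm high; bystander. Origin: centre of its underside.
- scoop: Bamboo scoop lying on the ledge, about 180 mm long, 26 mm high; bystander. Origin near its middle, x along it.
- tongs: Plastic tongs with rubber tips lying on the ledge, about 210 mm long, 14 mm high; bystander. Origin near the middle, x along them.
- brush: Shoe brush, 150 by 45 mm, 40 mm high; bystander. Origin: centre of its underside, x along it.
- tub_low: Lower of two stacked grey lidded containers, 120 by 160 mm, 72 mm high; bystander. Origin: centre of its underside.
- tub_high: Upper container of the stack, the same; bystander.
There are look-alikes about, which are no part of the job. Several things have the shape of the mat; the one meant has the colours described above.

How it is judged:
On the way, in this order (a step that is already met when the one before it is completed fails the run):
1. the panel over the jar is slid at least 140 mm across, with the cap still screwed on (((y of jar in the frame of case above 0 m and value of joint left_panel above 0.14 m) or (y of jar in the frame of case below 0 m and value of joint right_panel above 0.14 m)) and z of cap in the frame of jar below 0.096 m), for 0.1 s.
2. the cap has climbed at least 4.5 mm (of about 8) while still on the thread, level and centred (z of cap in the frame of jar between 0.0965 and 0.112 m and horizontal distance between cap and jar below 0.006 m and angle between cap's own z axis and vertical below 0.15 rad), for 0.1 s.
3. the cap is lifted clear of the neck (z of cap in the frame of jar above 0.125 m), for 0.1 s.
At the end, for the whole second after the job is handed in: The panel over the jar is open by 140 mm or more of its 155, and the cap rests still and released, right way up (within 0.08 rad) on the cork mat, its centre within 36 mm of the mat's (wholly on it) (((y of jar in the frame of case above 0 m and value of joint left_panel above 0.14 m) or (y of jar in the frame of case below 0 m and value of joint right_panel above 0.14 m)) and horizontal distance between cap and mat below 0.036 m and z of cap in the frame of mat between 0.002 and 0.009 m and angle between cap's own z axis and vertical below 0.08 rad and linear speed of cap below 0.02 m/s); the robot touches nothing.
It fails at once if a bystander (bowl, scoop, tongs, brush, containers, tin) is moved by more than 30 mm (distance of any of bowl, scoop, tongs, brush, tub_low, tub_high, tin from where it was at the start of the episode above 0.03 m).
It fails at once if the cap is forced on its thread: more than 120 N between cap and jar (contact force between cap and jar above 120 N).
It fails at once if the cap is dropped from more than about 20 mm (moves faster than 0.6 m/s untouched by the fingers) (contact force between cap and the fingers below 0.05 N and linear speed of cap above 0.6 m/s).
It also fails if it takes over 72 s, if anything falls off the work surface, if the arm or the gripper's body presses on something with over 40 N, if the wrist force passes 120 N, or if a joint passes its speed limit or range.

## Working session

There is one attempt and no reset: what is moved stays moved. The work goes in short steps, Python scripts to look and compute and a shell command to move; the robot and the scene stay as the last step left them, time stands still between calls to the robot, and variables do not carry over. Pictures are saved under pics/ and viewed, at most 10 in all, crops included, and the job is handed in when it is done.

```bash
mkdir -p pics; cat > h.py <<'E'
import numpy as np, cv2
from scipy.spatial.transform import Rotation as R
from station import ctrl
def pix2w(cam,uv,z):
    c=ctrl.calibration(cam);Rm=np.array(c["R"]);t=np.array(c["t"])
    d=np.array([(uv[0]-c["cx"])/c["fx"],(uv[1]-c["cy"])/c["fy"]]);s=d.copy()
    for _ in range(20): s=d/(1+c["k1"]*(s@s))
    ray=Rm.T@np.array([s[0],s[1],1]);o=-Rm.T@t
    return o+ray*(z-o[2])/ray[2]
def w2pix(cam,X):
    c=ctrl.calibration(cam);p=np.array(c["R"])@X+np.array(c["t"]);s=p[:2]/p[2];s=s*(1+c["k1"]*(s@s))
    return np.array([s[0]*c["fx"]+c["cx"],s[1]*c["fy"]+c["cy"]])
def totool(dw):
    "world shift -> tool axes, cm"
    o=ctrl.get_obs();return R.from_rotvec(o["tool_rot"]).inv().apply(dw)*100
E
python3 - <<'E'
from h import *
for n in("scene","top"): 
    cv2.imwrite(f"pics/{n}0.png",ctrl.get_image(n))
    c=ctrl.calibration(n); print(n,-np.array(c["R"]).T@np.array(c["t"]),c["fx"])
    for q in("case","left_panel_lip","right_panel_lip","jar","cap_top","mat","tin"):
        print(q,[(np.round(d["position"]),round(d["score"],2)) for d in ctrl.landmark_of(n,q)][:4])
o=ctrl.get_obs();print(o["t"],o["tool_pos"],R.from_rotvec(o["tool_rot"]).as_matrix().round(3))
E
```

```text
scene [ 0.92827515 -1.00611098  1.31467868] 467.61479590192687
case [(array([299., 204.]), 0.57)]
left_panel_lip [(array([318., 146.]), 0.64)]
right_panel_lip [(array([288., 204.]), 0.61)]
jar [(array([291., 219.]), 0.6)]
cap_top []
mat [(array([162., 321.]), 0.95), (array([198., 281.]), 0.64), (array([156., 253.]), 0.58)]
tin []
top [0.3808292  0.01624621 1.11886642] 356.7701193044029
case [(array([226., 157.]), 0.86)]
left_panel_lip [(array([163., 149.]), 0.84), (array([365., 217.]), 0.51)]
right_panel_lip [(array([275., 141.]), 0.81)]
jar [(array([397., 139.]), 0.6)]
cap_top []
mat [(array([355., 275.]), 0.81), (array([419., 225.]), 0.64), (array([364., 218.]), 0.58)]
tin [(array([162., 148.]), 0.26)]
0.8 [ 0.22414491 -0.5834243   0.23133489] [[ 0.933  0.359  0.   ]
 [ 0.359 -0.933 -0.   ]
 [-0.     0.    -1.   ]]
```

View pics/top0.png

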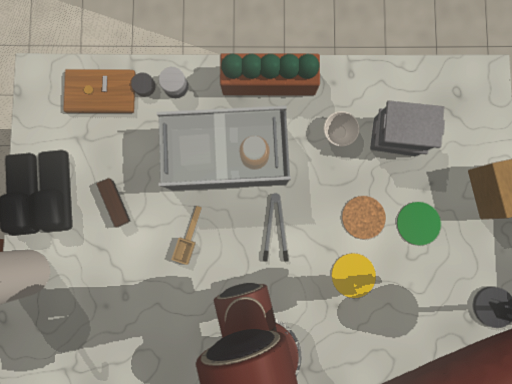

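View pics/scene0.png

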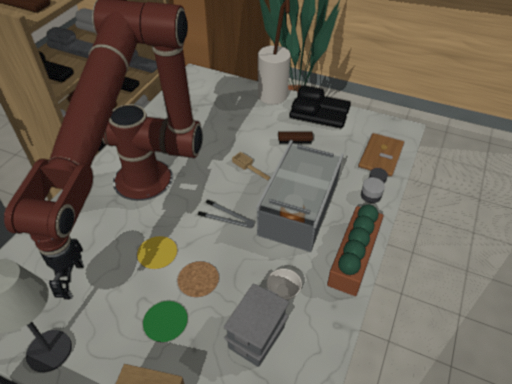

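Top view: three mat-shaped discs, cork (364,218), yellow (354,275) and green (419,223), so the cork one is the mat. The jar with a pale cap is at (255,150), in the case's image-right half, and the lips are the dark bars near columns 165 and 283. Next, one close crop to check.

```bash
python3 - <<'E'
from h import *
im=cv2.imread("pics/top0.png")[95:250,145:395]
cv2.imwrite("pics/crop0.png",cv2.resize(im,None,fx=3.2,fy=3.2,interpolation=cv2.INTER_CUBIC))
print("axes",pix2w("top",(256,192),0),pix2w("top",(356,192),0),pix2w("top",(256,92),0))
t=cv2.imread("pics/top0.png").astype(int);s=cv2.imread("pics/scene0.png").astype(int)
for n,i,c in(("top",t,(364,218)),("scene",s,(198,280))):
    b,g,r=i[...,0],i[...,1],i[...,2]
    m=((r-b>50)&(r-g>20)).astype(np.uint8);m=cv2.morphologyEx(m,cv2.MORPH_CLOSE,np.ones((5,5)))
    k,l,st,ce=cv2.connectedComponentsWithStats(m); L=l[c[1],c[0]]; print(n,st[L],ce[L],pix2w(n,ce[L],.005))
E
```

```text
axes [0.49828913 0.01965078 0.        ] [ 0.4991509  -0.29555781  0.        ] [0.8230361  0.02061324 0.        ]
top [ 342  196   44   43 1460] [363.54315068 217.04657534] [ 0.42017227 -0.31588099  0.005     ]
scene [ 178  262   40   35 1087] [197.68445262 278.76540938] [ 0.42161909 -0.31908784  0.005     ]
```

View pics/crop0.png

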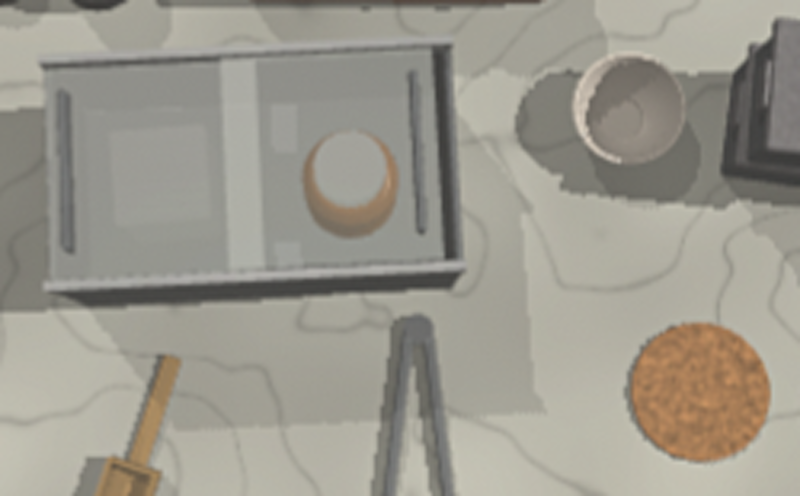

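The crop confirms the cork mat at (364,217). The cap's pale top is centred near top pixel (254,147), and the jar-side lip runs from about (274,117) to (277,168).

```bash
python3 - <<'E'
from h import *
f=lambda x,y,z:pix2w("top",(145+x/3.2,95+y/3.2),z).round(4)
C=np.array([f(42,62,.154),f(450,42,.154),f(463,268,.154),f(48,290,.154)]);print(C,C.mean(0),[np.linalg.norm(C[i]-C[(i+1)%4]) for i in range(4)])
d=(C[0]+C[3]-C[1]-C[2]);yaw=np.arctan2(-d[0],d[1]);print("yaw",yaw)
M=C.mean(0)[:2];Rt=np.array([[np.cos(yaw),np.sin(yaw)],[-np.sin(yaw),np.cos(yaw)]])
for n,p in dict(rl1=f(412,72,.167),rl2=f(421,232,.167),ll1=f(62,92,.158),ll2=f(68,250,.158),cap=f(348,168,.125),bowl=f(628,108,.045),tongs=f(412,325,.014)).items(): print(n,p,"case",(Rt@(p[:2]-M)).round(4))
# scene check: project lip ends, cap
import cv2
P=np.r_[f(348,168,.125)[:2],.125]; print("cap in scene",w2pix("scene",P),[w2pix("scene",c) for c in C])
E
```

```text
[[ 0.6971  0.2904  0.154 ]
 [ 0.7164 -0.0624  0.154 ]
 [ 0.5187 -0.0726  0.154 ]
 [ 0.4988  0.2801  0.154 ]] [0.60775  0.108875 0.154   ] [np.float64(0.35332751095831755), np.float64(0.19796295107923603), np.float64(0.35326095170567606), np.float64(0.19856731855972676)]
yaw 0.05550635564844251
rl1 [ 0.6855 -0.0287  0.167 ] case [ 0.07   -0.1417]
rl2 [ 0.5474 -0.0362  0.167 ] case [-0.0683 -0.1415]
ll1 [0.6695 0.2715 0.158 ] case [0.0707 0.1589]
ll2 [0.5325 0.263  0.158 ] case [-0.0666  0.1581]
cap [0.6118 0.026  0.125 ] case [-0.0006 -0.083 ]
bowl [ 0.6897 -0.2419  0.045 ] case [ 0.0624 -0.3548]
tongs [ 0.4827 -0.0356  0.014 ] case [-0.1329 -0.1373]
cap in scene [292.54414719 200.28303926] [array([340.71067727, 153.37040433]), array([313.76965996, 222.9698982 ]), array([256.02027329, 205.97650621]), array([289.28704718, 140.43078544])]
```

The right lip sits at case y -0.142, so that panel is about 20 mm ajar, and the cap is at case (0,-0.083). I'll shut the gripper and travel to a point outside the lip.

```bash
python3 -m handwheel '[[[5.2,-3.1,0],[0,0,0]],[[10.4,-6.2,0],[0,0,0]],[[15.6,-9.3,0],[0,0,0]],[[20.8,-12.4,0],[0,0,0]],[[26,-15.5,0],[0,0,0]]]' 1 40
python3 -m handwheel '[[[5.2,-3.1,0],[0,0,0]],[[10.4,-6.2,0],[0,0,0]],[[15.6,-9.3,0],[0,0,0]],[[20.8,-12.4,0],[0,0,0]],[[26,-15.5,0],[0,0,0]]]'
python3 -m handwheel '[[[2.8,-1.7,0],[0,0,0.15]],[[2.8,-1.7,0],[0,0,0.312]],[[2.8,-1.7,0],[0,0,0.312]],[[2.8,-1.7,0],[0,0,0.312]]]'
python3 -c "
from h import *
o=ctrl.get_obs();print(o['tool_pos'],o['q'],o['opening'],R.from_rotvec(o['tool_rot']).as_matrix().round(3),totool(np.array([.6185,-.081,.157])-o['tool_pos']))"
```

```text
t: 1.42
tool_pos: [0.4122, -0.3439, 0.2316]
tool_rot: [3.088, 0.572, 0.001]
contact_force: [0.7, -0.7, 0.8]
opening: 0.0001
grip_force: 0.0
t: 2.05
tool_pos: [0.5995, -0.1058, 0.2316]
tool_rot: [3.088, 0.573, 0.001]
contact_force: [1.0, 0.1, 0.5]
opening: 0.0
grip_force: 0.0
t: 2.55
tool_pos: [0.6182, -0.082, 0.2313]
tool_rot: [3.14, 0.089, -0.0]
contact_force: [0.5, -0.0, -0.2]
opening: -0.0003
grip_force: 0.0
[ 0.61824138 -0.08195564  0.23128734] [-2.51046256e-01  4.96245572e-02  1.61611471e+00 -1.64155073e-05
  1.47589424e+00  1.26322877e+00] -0.0003489379356473316 [[ 0.998  0.056 -0.   ]
 [ 0.056 -0.998 -0.   ]
 [-0.     0.    -1.   ]] [ 0.03154577 -0.09397393  7.42873277]
```

```bash
python3 -m handwheel '[[[0,-0.1,3],[0,0,0]],[[0,-0.1,6],[0,0,0]],[[0,-0.1,7.3],[0,0,0]],[[0,-0.1,7.4],[0,0,0]]]'
python3 -m handwheel '[[[0,-1.5,0],[0,0,0]],[[0,-3,0],[0,0,0]],[[0,-4.5,0],[0,0,0]],[[0,-6,0],[0,0,0]],[[0,-7.5,0],[0,0,0]]]'
```

```text
t: 3.05
tool_pos: [0.6178, -0.0809, 0.1565]
tool_rot: [-3.14, -0.086, 0.003]
contact_force: [-0.4, 0.6, 0.7]
opening: 0.0003
grip_force: 0.0
t: 3.68
tool_pos: [0.615, -0.0049, 0.1586]
tool_rot: [3.14, 0.086, 0.004]
contact_force: [0.3, -2.7, 4.6]
opening: 0.0002
grip_force: 2.2
```

```bash
python3 -m handwheel '[[[0,-1.5,-0.2],[0,0,0]],[[0,-3,-0.2],[0,0,0]],[[0,-4.5,-0.2],[0,0,0]],[[0,-6,-0.2],[0,0,0]],[[0,-7.5,-0.2],[0,0,0]]]'
python3 -m handwheel '[[[0,-0.5,0],[0,0,0]],[[0,-0.8,0],[0,0,0]],[[0,-1.0,0],[0,0,0]]]'
python3 -c "
from h import *
cv2.imwrite('pics/p1.png',cv2.resize(ctrl.get_image('top')[80:230,130:330],None,fx=3,fy=3))"
```

```text
t: 4.3
tool_pos: [0.6101, 0.0701, 0.1592]
tool_rot: [3.14, 0.086, 0.0]
contact_force: [2.4, -2.3, 1.5]
opening: -0.0001
grip_force: 1.6
t: 4.68
tool_pos: [0.6095, 0.079, 0.1592]
tool_rot: [3.14, 0.086, -0.001]
contact_force: [1.2, -3.0, 1.4]
opening: 0.0003
grip_force: 1.4
```

View pics/p1.png

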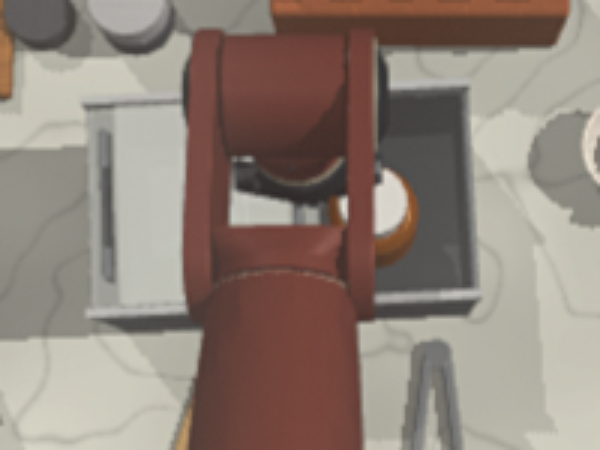

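The jar's half is now uncovered, with the cap at crop (385,205). There's no end-stop force yet, so I'll push a bit more.

```bash
python3 -m handwheel '[[[0,-0.3,0],[0,0,0]],[[0,-0.6,0],[0,0,0]],[[0,-0.8,0],[0,0,0]],[[0,-0.8,0],[0,0,0]]]'
```

```text
t: 5.22
tool_pos: [0.6091, 0.0874, 0.1592]
tool_rot: [-3.14, -0.086, 0.0]
contact_force: [1.0, -1.1, 1.0]
opening: 0.0003
grip_force: 1.0
```

```bash
python3 -m handwheel '[[[0,-0.3,0],[0,0,0]],[[0,-0.5,0],[0,0,0]],[[0,-0.5,0],[0,0,0]]]'
```

```text
t: 5.6
tool_pos: [0.6091, 0.0888, 0.1593]
tool_rot: [3.133, 0.085, -0.0]
contact_force: [2.4, -12.4, 2.4]
opening: -0.0
grip_force: 6.0
```

End stop reached. I'll back off, lift, move aside, open the gripper and look.

```bash
python3 -m handwheel '[[[0,1.5,0],[0,0,0]],[[0,2,-4],[0,0,0]],[[0,6,-8],[0,0,0]],[[0,12,-8],[0,0,0]],[[0,18,-8],[0,0,0]]]'
python3 -m handwheel '[[[0,4,0],[0,0,0]],[[0,4,0],[0,0,0]]]' -1
python3 - <<'E'
from h import *
t=ctrl.get_image('top');s=ctrl.get_image('scene')
for n in('top','scene'):print(n,[(d['position'],round(d['score'],2)) for q in('cap_top','right_panel_lip') for d in ctrl.landmark_of(n,q)])
a=cv2.resize(t[95:215,150:300],None,fx=3,fy=3);b=cv2.resize(s[140:260,240:370],None,fx=3,fy=3)
cv2.imwrite('pics/p2.png',np.hstack([a,b]))
E
```

```text
t: 6.22
tool_pos: [0.6186, -0.0884, 0.2398]
tool_rot: [-3.139, -0.088, -0.001]
contact_force: [1.4, -0.5, -0.9]
opening: 0.0004
grip_force: 0.0
t: 6.48
tool_pos: [0.6203, -0.1296, 0.2384]
tool_rot: [-3.139, -0.08, 0.002]
contact_force: [0.9, -0.1, -0.2]
opening: 0.0357
grip_force: 0.0
top [([254.5, 143.8], 0.55), ([224.6, 145.9], 0.56)]
scene [([297.3, 200.7], 0.7), ([301.5, 178.5], 0.82)]
```

View pics/p2.png

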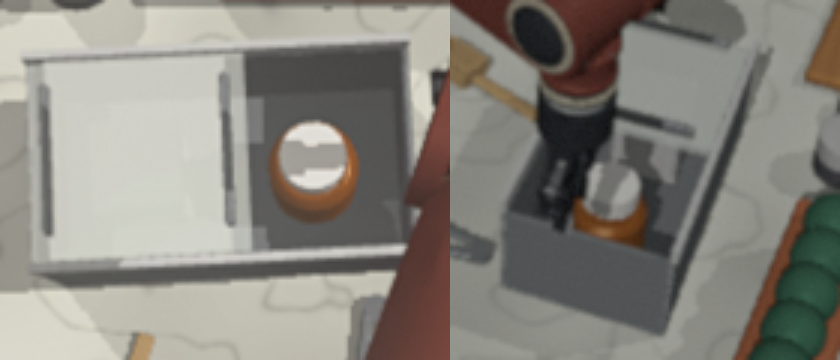

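```bash
python3 - <<'E'
from h import *
print("far",pix2w('top',(254.2,135.3),.125),"L",pix2w('top',(150+278/3,147),.125),"R",pix2w('top',(150+347/3,147),.125))
t=ctrl.get_image('top');s=ctrl.get_image('scene')
a=np.linspace(0,2*np.pi,60)
o=[]
for n,i,(r0,c0,w,h) in(('top',t,(115,225,60,60)),('scene',s,(165,265,60,60))):
    z=10-4;im=cv2.resize(i[r0:r0+h,c0:c0+w],None,fx=6,fy=6,interpolation=cv2.INTER_CUBIC)
    P=[w2pix(n,np.array([.612+.032*np.cos(x),.026+.032*np.sin(x),.125])) for x in a]
    cv2.polylines(im,[np.int32([((p-[c0,r0])+.5)*6 for p in P])],True,(0,255,0),1);o.append(im)
cv2.imwrite('pics/p3.png',np.hstack(o));print(ctrl.get_obs()['opening'])
E
```

```text
far [0.6470472  0.02486434 0.125     ] L [0.61316757 0.05740686 0.125     ] R [ 0.61338217 -0.00772701  0.125     ]
0.08530853519083091
```

View pics/p3.png

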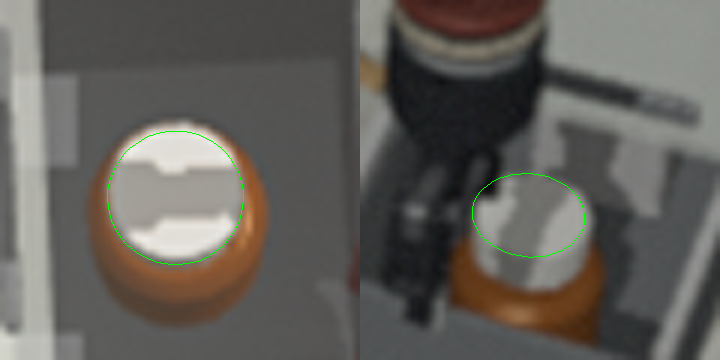

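Shifting the model 3 mm in x fits both views, which puts the cap at (0.615,0.025). Working out the approach.

```bash
python3 -c "
from h import *
o=ctrl.get_obs();print(o['t'],o['tool_pos'],totool(np.array([.615,.025,.088])-o['tool_pos']))"
```

```text
6.875 [ 0.62099171 -0.12640158  0.2393664 ] [  0.25435793 -15.14557392  15.14094284]
```

```bash
python3 -m handwheel '[[[0.1,-5,0],[0,0,0]],[[0.2,-10,0],[0,0,0]],[[0.25,-15.15,0],[0,0,0]],[[0.25,-15.15,4],[0,0,0]],[[0.25,-15.15,8],[0,0,0]]]'
python3 -c "
from h import *
o=ctrl.get_obs();print(o['t'],o['tool_pos'],o['q'],totool(np.array([.615,.025,.088])-o['tool_pos']))"
```

```text
t: 7.5
tool_pos: [0.6155, 0.0255, 0.1594]
tool_rot: [3.14, 0.09, 0.004]
contact_force: [0.3, -0.2, 0.1]
opening: 0.0853
grip_force: 0.0
7.5 [0.61551706 0.02550505 0.15937847] [-7.93545922e-02  8.36556699e-02  1.70286000e+00  6.46498711e-05
  1.35275311e+00  1.43396717e+00] [-0.07101454  0.04563585  7.13771402]
```

```bash
python3 -m handwheel '[[[0,0,3],[0,0,0]],[[0,0,5],[0,0,0]],[[0,0,6.5],[0,0,0]],[[0,0,7.1],[0,0,0]],[[0,0,7.1],[0,0,0]]]'
python3 -m handwheel '[[[0,0,0],[0,0,0]],[[0,0,0],[0,0,0]],[[0,0,0],[0,0,0]],[[0,0,0],[0,0,0]]]' 1 20
```

```text
t: 8.12
tool_pos: [0.618, 0.0236, 0.0957]
tool_rot: [3.14, 0.088, 0.009]
contact_force: [-11.7, -3.1, 23.1]
opening: 0.0851
grip_force: 11.1
t: 8.62
tool_pos: [0.622, 0.0254, 0.099]
tool_rot: [-3.137, -0.085, -0.025]
contact_force: [-2.7, 3.6, 26.7]
opening: 0.0631
grip_force: 25.7
```

There's unexpected upward contact of about 25 N, so I'll look before doing more.

```bash
python3 - <<'E'
from h import *
t=ctrl.get_image('top');s=ctrl.get_image('scene');o=ctrl.get_obs()
a=cv2.resize(t[95:215,170:300],None,fx=3,fy=3);b=cv2.resize(s[140:260,240:370],None,fx=3,fy=3,interpolation=cv2.INTER_CUBIC)
cv2.imwrite('pics/p4.png',np.hstack([a,b]))
print(o['contact_force'],o['wrist_torque'],o['tool_pos'],o['opening'],R.from_rotvec(o['tool_rot']).as_matrix().round(3))
for z in(.17,.14,.12,.1):print(z,[w2pix('scene',np.array([.62,y,z])).round() for y in(-.03,.025,.08)])
E
```

```text
[-3.46596954  3.38972816 26.59668659] [1.78486685 0.67897127 0.06544196] [0.62193209 0.0253429  0.09898081] 0.06330036264421669 [[ 0.998  0.054  0.016]
 [ 0.054 -0.999  0.004]
 [ 0.016 -0.003 -1.   ]]
0.17 [array([290., 203.]), array([296., 192.]), array([301., 182.])]
0.14 [array([289., 209.]), array([295., 198.]), array([301., 188.])]
0.12 [array([289., 213.]), array([295., 202.]), array([300., 192.])]
0.1 [array([288., 217.]), array([294., 206.]), array([300., 195.])]
```

View pics/p4.png

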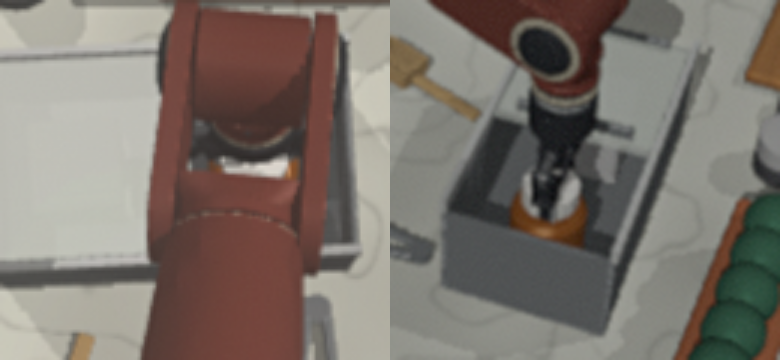

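The contact came on the +y side (offset about 5 cm). That is the finger back or linkage on the opened panel's edge, which sticks out 18 mm past its lip. I'll release, rise and grip along the case's x side instead, using two partial turns.

```bash
python3 -m handwheel '[[[0,0,-1],[0,0,0]],[[0,0,-1],[0,0,0]],[[0,0,-1],[0,0,0]],[[0,0,-1],[0,0,0]],[[0,0,-3],[0,0,0]]]' -1 20
python3 -m handwheel '[[[0,0,-2],[0,0,-0.18]],[[0,0,-2],[0,0,-0.36]],[[0,0,-2],[0,0,-0.54]],[[0,0,-2],[0,0,-0.70]],[[0,0,-2],[0,0,-0.70]]]'
python3 -c "
from h import *
o=ctrl.get_obs();print(o['t'],o['tool_pos'],o['q'],totool(np.array([.615,.0255,.094])-o['tool_pos']))
t=ctrl.get_image('scene');cv2.imwrite('pics/p5.png',cv2.resize(t[140:260,240:370],None,fx=4,fy=4,interpolation=cv2.INTER_CUBIC))"
```

```text
t: 9.35
tool_pos: [0.613, 0.0239, 0.1159]
tool_rot: [-3.14, -0.086, 0.01]
contact_force: [-0.8, 0.5, -0.0]
opening: 0.0855
grip_force: 0.0
t: 9.98
tool_pos: [0.6152, 0.0239, 0.1391]
tool_rot: [2.921, 1.155, 0.001]
contact_force: [0.8, -0.3, 0.2]
opening: 0.0854
grip_force: 0.0
9.975 [0.61524374 0.02394067 0.13909562] [-8.19795898e-02  1.02886810e-01  1.71779131e+00  1.52206809e-04
  1.32044394e+00  7.35763662e-01] [ 0.08693239 -0.1315686   4.50956639]
```

View pics/p5.png

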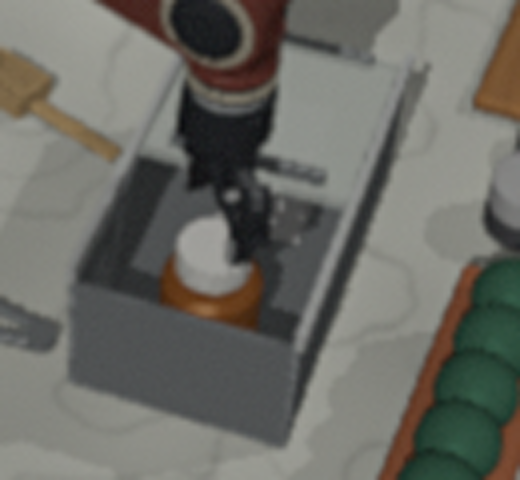

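The cap is still seated at (215,250), with the open fingers straddling it. Descending.

```bash
python3 -m handwheel '[[[0.05,-0.1,1.5],[0,0,0]],[[0.05,-0.1,3],[0,0,0]],[[0.05,-0.1,4],[0,0,0]],[[0.05,-0.1,4.3],[0,0,0]]]'
```

```text
t: 10.52
tool_pos: [0.6138, 0.025, 0.0935]
tool_rot: [-2.92, -1.157, 0.004]
contact_force: [0.2, -0.1, 0.2]
opening: 0.0853
grip_force: 0.0
```

```bash
python3 -m handwheel '[[[0,0,0],[0,0,0]],[[0,0,0],[0,0,0]],[[0,0,0],[0,0,0]],[[0,0,0],[0,0,0]]]' 1 60
python3 -m handwheel '[[[0,0,0],[0,0,-0.1]],[[0,0,-0.02],[0,0,-0.2]],[[0,0,-0.05],[0,0,-0.3]]]'
python3 -c "
from h import *
o=ctrl.get_obs();print(o['wrist_torque'],o['q'][5])"
```

```text
t: 11.02
tool_pos: [0.6151, 0.0249, 0.096]
tool_rot: [2.92, 1.158, 0.001]
contact_force: [-2.0, 0.2, 3.4]
opening: 0.0619
grip_force: 65.8
t: 11.4
tool_pos: [0.6157, 0.0253, 0.0968]
tool_rot: [2.712, 1.584, 0.004]
contact_force: [0.2, 1.8, 2.9]
opening: 0.0621
grip_force: 65.7
[ 0.25919534  0.08999069 -0.1906776 ] 0.43283606232642496
```

Good grip (62 mm), and the cap is turning with about 0.2 N m. Continuing.

```bash
python3 -m handwheel '[[[0,0,-0.07],[0,0,-0.15]],[[0,0,-0.11],[0,0,-0.3]],[[0,0,-0.15],[0,0,-0.45]],[[0,0,-0.19],[0,0,-0.6]],[[0,0,-0.23],[0,0,-0.75]]]'
python3 -m handwheel '[[[0,0,-0.04],[0,0,-0.15]],[[0,0,-0.08],[0,0,-0.3]],[[0,0,-0.12],[0,0,-0.45]],[[0,0,-0.16],[0,0,-0.6]],[[0,0,-0.2],[0,0,-0.75]]]'
python3 -c "
from h import *
o=ctrl.get_obs();print(o['wrist_torque'],o['q'][5])"
```

```text
t: 12.02
tool_pos: [0.6149, 0.0249, 0.0979]
tool_rot: [1.941, 2.47, 0.001]
contact_force: [-0.0, 1.6, 0.1]
opening: 0.062
grip_force: 65.6
t: 12.65
tool_pos: [0.6149, 0.0249, 0.0999]
tool_rot: [0.901, 3.009, 0.0]
contact_force: [-0.7, 0.4, -0.4]
opening: 0.0622
grip_force: 65.5
[0.11485809 0.01790776 0.0481488 ] -1.069253498236054
```

Torque is near zero and the cap is climbing freely. The closed fingers (46 mm radius) should clear the panel edge (58 mm), so I'll carry on in this grip and watch the force.

```bash
python3 -m handwheel '[[[0,0,-0.04],[0,0,-0.15]],[[0,0,-0.08],[0,0,-0.3]],[[0,0,-0.12],[0,0,-0.45]]]'
```

```text
t: 13.02
tool_pos: [0.6149, 0.0249, 0.1011]
tool_rot: [0.207, 3.134, 0.0]
contact_force: [-0.4, 0.5, -0.5]
opening: 0.0621
grip_force: 65.5
```

```bash
python3 -m handwheel '[[[0,0,-0.04],[0,0,-0.15]],[[0,0,-0.08],[0,0,-0.3]],[[0,0,-0.12],[0,0,-0.45]]]'
```

```text
t: 13.4
tool_pos: [0.6149, 0.025, 0.1023]
tool_rot: [-0.497, 3.101, 0.0]
contact_force: [-0.1, 0.2, -1.0]
opening: 0.0619
grip_force: 65.5
```

```bash
python3 -m handwheel '[[[0,0,-0.04],[0,0,-0.17]],[[0,0,-0.09],[0,0,-0.34]],[[0,0,-0.13],[0,0,-0.51]],[[0,0,-0.18],[0,0,-0.68]],[[0,0,-0.23],[0,0,-0.85]]]'
python3 -m handwheel '[[[0,0,-0.1],[0,0,-0.1]],[[0,0,-0.2],[0,0,-0.16]],[[0,0,-0.3],[0,0,-0.16]]]'
python3 -c "
from h import *
o=ctrl.get_obs();print(o['wrist_torque'],o['q'][5])"
```

```text
t: 14.02
tool_pos: [0.6149, 0.0249, 0.1045]
tool_rot: [-1.733, 2.62, -0.0]
contact_force: [0.4, 0.3, -0.1]
opening: 0.0618
grip_force: 65.5
t: 14.4
tool_pos: [0.6148, 0.0249, 0.1076]
tool_rot: [-1.929, 2.479, -0.0]
contact_force: [-0.8, 0.1, -0.1]
opening: 0.062
grip_force: 65.5
[ 0.01174397 -0.01839665 -0.03593014] -2.973600621386964
```

```bash
python3 -m handwheel '[[[0,0,-0.4],[0,0,0]],[[0,0,-0.8],[0,0,0]],[[0,0,-1.2],[0,0,0]],[[0,0,-1.6],[0,0,0]],[[0,0,-2],[0,0,0]]]'
```

```text
t: 15.02
tool_pos: [0.6149, 0.0249, 0.1282]
tool_rot: [-1.93, 2.479, -0.0]
contact_force: [-0.1, -1.1, -0.6]
opening: 0.0617
grip_force: 65.5
```

Lifted free. I'll raise it and unwind the wrist by +1.4 rad, because travelling to the mat would otherwise overrun joint 6.

```bash
python3 -m handwheel '[[[0,0,-2],[0,0,0]],[[0,0,-4],[0,0,0.1]],[[0,0,-6.5],[0,0,0.28]],[[0,0,-9],[0,0,0.46]],[[0,0,-10.7],[0,0,0.64]]]'
python3 -m handwheel '[[[0,0,0],[0,0,0.18]],[[0,0,0],[0,0,0.36]],[[0,0,0],[0,0,0.54]],[[0,0,0],[0,0,0.72]],[[0,0,0],[0,0,0.76]]]'
python3 -c "
from h import *
o=ctrl.get_obs();print(o['t'],o['tool_pos'],o['q'],o['opening'],totool(np.array([.4205,-.3175,.235])-o['tool_pos']))"
```

```text
t: 15.65
tool_pos: [0.6155, 0.0249, 0.2382]
tool_rot: [-1.043, 2.96, -0.002]
contact_force: [0.4, -0.6, -0.5]
opening: 0.0616
grip_force: 65.7
t: 16.27
tool_pos: [0.6151, 0.0249, 0.2365]
tool_rot: [0.124, 3.138, -0.0]
contact_force: [0.0, -0.2, -1.0]
opening: 0.0617
grip_force: 65.7
16.275 [0.6151007  0.02490378 0.23649582] [-8.03517619e-02  2.66468491e-02  1.63101723e+00 -1.90668254e-05
  1.48228701e+00 -1.57224983e+00] 0.06174876061913315 [ 16.70111188 -35.66760402   0.12292907]
```

```bash
python3 -m handwheel '[[[1.5,-3.2,0],[0,0,0]],[[3.6,-7.7,0],[0,0,0]],[[5.7,-12.1,0],[0,0,0]],[[7.8,-16.6,0],[0,0,0]],[[9.9,-21,0],[0,0,0]]]'
python3 -m handwheel '[[[2,-4.4,0],[0,0,0]],[[4,-8.8,0],[0,0,0]],[[5.8,-12.6,0],[0,0,0]],[[6.8,-14.7,0],[0,0,0]],[[6.8,-14.7,0],[0,0,0]]]'
python3 -m handwheel '[[[0,0,5],[0,0,0]],[[0,0,10],[0,0,0]],[[0,0,14],[0,0,0]],[[0,0,17],[0,0,0]],[[0,0,19],[0,0,0]]]'
python3 - <<'E'
from h import *
s=ctrl.get_image('scene');o=ctrl.get_obs();print(o['t'],o['tool_pos'],o['opening'],totool(np.array([.4205,-.3175,.006])-o['tool_pos']))
cv2.imwrite('pics/p6.png',cv2.resize(s[210:330,130:290],None,fx=4,fy=4,interpolation=cv2.INTER_CUBIC))
E
```

```text
t: 16.9
tool_pos: [0.4994, -0.1783, 0.2366]
tool_rot: [0.12, 3.137, -0.002]
contact_force: [1.2, -0.5, 0.2]
opening: 0.0618
grip_force: 65.6
t: 17.52
tool_pos: [0.4204, -0.3195, 0.2362]
tool_rot: [0.125, 3.138, -0.002]
contact_force: [0.8, 1.0, -0.4]
opening: 0.0619
grip_force: 65.6
t: 18.15
tool_pos: [0.4212, -0.3168, 0.0438]
tool_rot: [-0.119, -3.139, -0.002]
contact_force: [-0.1, -0.4, -0.7]
opening: 0.0616
grip_force: 65.6
18.2 [ 0.41993186 -0.31568138  0.04139096] 0.061468195770484964 [-0.0837378  -0.19052977  3.53810515]
```

View pics/p6.png

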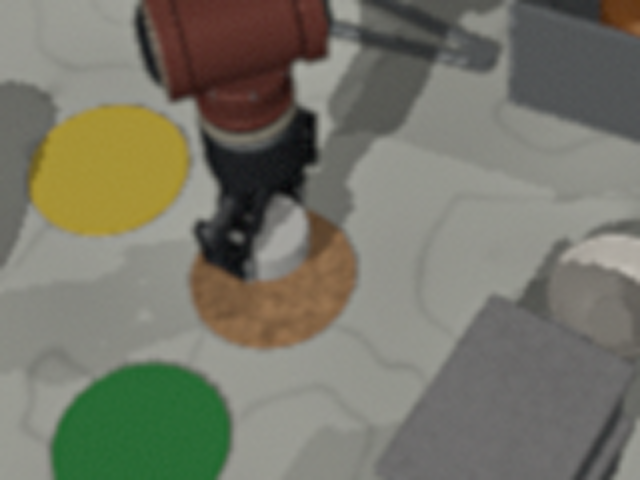

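The cap (280,240 in the crop) is level, over the cork mat. Lowering gently until contact.

```bash
python3 -m handwheel '[[[0,0,1],[0,0,0]],[[0,0,2],[0,0,0]],[[0,0,2.7],[0,0,0]],[[0,0,3],[0,0,0]],[[0,0,3],[0,0,0]]]'
python3 -m handwheel '[[[0,0,0.2],[0,0,0]],[[0,0,0.3],[0,0,0]]]'
```

```text
t: 18.82
tool_pos: [0.4209, -0.3183, 0.0148]
tool_rot: [-0.121, -3.139, -0.0]
contact_force: [0.7, 0.4, 0.0]
opening: 0.062
grip_force: 65.6
t: 19.08
tool_pos: [0.421, -0.3184, 0.012]
tool_rot: [0.121, 3.139, -0.0]
contact_force: [-0.9, -0.1, 0.2]
opening: 0.0622
grip_force: 65.6
```

```bash
python3 -m handwheel '[[[0,0,0.2],[0,0,0]],[[0,0,0.4],[0,0,0]],[[0,0,0.4],[0,0,0]]]'
```

```text
t: 19.45
tool_pos: [0.4208, -0.3181, 0.0076]
tool_rot: [-0.121, -3.139, -0.001]
contact_force: [0.1, -0.4, -1.5]
opening: 0.0618
grip_force: 65.6
```

```bash
python3 -m handwheel '[[[0,0,0.1],[0,0,0]],[[0,0,0.2],[0,0,0]],[[0,0,0.2],[0,0,0]]]'
python3 -m handwheel '[[[0,0,0.1],[0,0,0]],[[0,0,0.2],[0,0,0]],[[0,0,0.2],[0,0,0]]]'
```

```text
t: 19.82
tool_pos: [0.4209, -0.3182, 0.0057]
tool_rot: [-0.121, -3.139, -0.0]
contact_force: [0.2, -0.4, -0.6]
opening: 0.062
grip_force: 65.6
t: 20.2
tool_pos: [0.4208, -0.3181, 0.0037]
tool_rot: [-0.121, -3.139, -0.0]
contact_force: [-0.3, -0.2, -0.0]
opening: 0.0619
grip_force: 65.6
```

```bash
python3 -m handwheel '[[[0,0,0.1],[0,0,0]],[[0,0,0.2],[0,0,0]],[[0,0,0.2],[0,0,0]]]'
python3 -m handwheel '[[[0,0,0.1],[0,0,0]],[[0,0,0.15],[0,0,0]],[[0,0,0.15],[0,0,0]]]'
```

```text
t: 20.58
tool_pos: [0.4212, -0.3185, 0.003]
tool_rot: [-0.121, -3.139, -0.0]
contact_force: [-2.2, 2.6, 7.5]
opening: 0.0623
grip_force: 66.4
t: 20.95
tool_pos: [0.4212, -0.3185, 0.003]
tool_rot: [-0.12, -3.138, -0.001]
contact_force: [-7.8, 5.9, 18.1]
opening: 0.0621
grip_force: 67.5
```

Contact with the mat. I'll ease the load and open.

```bash
python3 -m handwheel '[[[0,0,-0.2],[0,0,0]],[[0,0,-0.27],[0,0,0]],[[0,0,-0.27],[0,0,0]]]' - 20
python3 -m handwheel '[[[0,0,0],[0,0,0]],[[0,0,0],[0,0,0]],[[0,0,0],[0,0,0]],[[0,0,0],[0,0,0]],[[0,0,0],[0,0,0]]]' -1
python3 -m handwheel '[[[0,0,-1],[0,0,0]],[[0,0,-3],[0,0,0]],[[0,0,-6],[0,0,0]],[[0,0,-10],[0,0,0]],[[0,0,-15],[0,0,0]]]'
```

```text
t: 21.32
tool_pos: [0.421, -0.3183, 0.0031]
tool_rot: [0.121, 3.139, -0.0]
contact_force: [-0.6, -0.2, 1.0]
opening: 0.0619
grip_force: 65.8
t: 21.95
tool_pos: [0.4209, -0.3182, 0.003]
tool_rot: [-0.121, -3.139, -0.0]
contact_force: [0.2, 0.2, 0.5]
opening: 0.0853
grip_force: 0.0
t: 22.58
tool_pos: [0.4203, -0.3177, 0.1541]
tool_rot: [-0.121, -3.138, -0.001]
contact_force: [0.2, 0.5, 0.2]
opening: 0.0856
grip_force: 0.0
```

Moving up and away, then a final check.

```bash
python3 -m handwheel '[[[3,0,-3],[0,0,0]],[[6,0,-6],[0,0,0]],[[6,0,-6],[0,0,0]],[[6,0,-6],[0,0,0]]]'
python3 - <<'E'
from h import *
s=ctrl.get_image('scene')
cv2.imwrite('pics/p7.png',cv2.resize(s[130:330,120:360],None,fx=3,fy=3,interpolation=cv2.INTER_CUBIC))
E
```

```text
t: 23.08
tool_pos: [0.3611, -0.3135, 0.2129]
tool_rot: [0.121, 3.139, 0.0]
contact_force: [-0.3, 0.8, 1.3]
opening: 0.0855
grip_force: 0.0
```

View pics/p7.png

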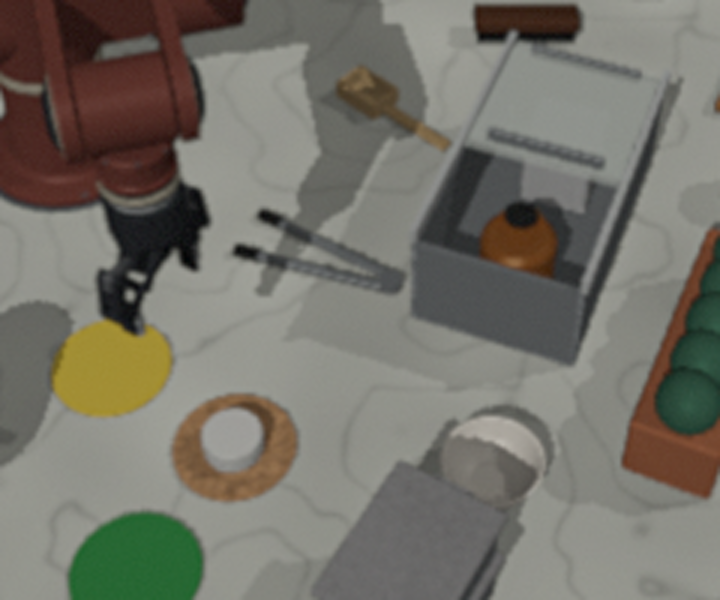

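The cap stands upright near the centre of the cork mat (crop 233,437). The jar is open at (520,240), the panel is fully across, and the bystanders look unmoved.

```bash
python3 -c "
from station import ctrl
print(ctrl.finish_job())"
```

```text
the job is handed in; nothing more can be done
None
```

The job is handed in at about 23 s of the 72 s: the panel is slid to its end stop, and the cap was unscrewed in one grip and stands upright near the centre of the cork mat; bystanders looked unmoved in the last picture, and no verdict was returned.

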